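# Load the marking press and work its treadle

## Robot

A 6-joint arm with a two-finger parallel gripper is mounted at the origin on the work surface. World frame = base frame: x ahead of the robot, y to its left, z up, the work surface at z = 0. Lengths are in m, angles in rad, forces in N, time in s.
With the tool pointing down it reaches from about 0.425 to 0.95 m from the base axis. Payload 3.5 kg.
Tool frame: the origin (TCP) lies at the very end of the fingers, on their centre line; the grasp point (between the pads) lies 19 mm behind it (ctrl.pinch_z is the distance from the TCP to the grasp point, in m); z points along the fingers, y is the line along which they close (so a half turn about z gives the same grasp; the last joint's range is limited). The gripper opens to 85 mm and grips with 20 to 120 N. Pads are 22 mm wide; open, the fingers measure 114 mm over their backs; the gripper's body (76 mm by 85 mm) begins 54 mm behind the grasp point. The pads swing forward as they close: fully open they stand 13 mm farther back than shut.
Start: joints at [1.167, 0.286, 1.577, -0, 1.279, -0.15], TCP at [0.169, 0.653, 0.231] pointing down, gripper open.
Joint ranges: [-2.77, 2.77], [-0.9, 2.22], [0.21, 2.48], [-1.53, 4.67], [0.24, 2.81], [-2.84, 2.84]. Speed limits (rad/s): [2.79, 2.79, 3.14, 3.14, 3.14, 3.14].

## Interface

Orientations are given as a unit quaternion [x, y, z, w].
In Python, from plant import ctrl gives the robot as it stands. The module is installed in compiled form; this text tells all that it offers.
- The arm moves only by the shell command python3 -m crank 'ROWS' [OPENING] [FORCE]. ROWS is JSON, a list of rows, each a list of 6 numbers: the shift along the tool's x, y, z in cm, then the turn, a rotation vector about the tool's x, y, z in rad. In form: [[tx, ty, tz, rx, ry, rz], ...]. A call has 1 to 10 rows; each row is the pose to reach, as a shift and turn from the pose commanded when the call began, along the tool's axes at that moment; what a row does not reach only later rows make up. A row lasts 1/10 s, in which the tool goes at most 50 mm and 8.59 degrees, less where a joint would pass 70% of its speed; a pose out of reach is approached as far as the arm can. A call with a gripper value outside its range is refused whole. OPENING is the opening, from 0 (shut) to 1 (fully open), set as the call begins (- or left out, the last holds). The fingers move at their own pace and stop on an object; FORCE is the grip in N (left out, the last holds). Time passes only in rows, so rows that repeat a pose let the fingers close. It gives the time, the measured TCP pose, the force, the opening and the grip force at its end, in the units of the state.
- ctrl.get_state(): the state, without advancing time (a new reading comes with each control period).
- ctrl.read_camera(name): name is "scene" or "top"; returns (picture, depth): 400x640x3 uint8, blue, green, red; 400x640 float32, m along the optical axis (not along the pixel's ray), 0 where there is no reading.
- ctrl.camera_info(name): a dict with "K" (3x3 intrinsics, pixels), "k1" (the pictures are not rectified: a ray, as slopes to the right and down, at radius r is drawn at 1 + k1 r^2 times it, then the intrinsics apply), "origin" and "orientation" of the camera in the world. Camera axes: x right, y down, z forward; pixel columns grow to the right and rows downward; lengths in m; the calibration is good to about 2 mm. A picture is of the moment at which its call begins. camera_info takes no time and is no camera call.
- ctrl.sign_off(): hands the job in; it is judged then, once.
The state is a dict: "time": time; "qpos": joint angles; "dq": joint speeds; "joint_efforts": joint torques, N m; "eef_pos": TCP position; "tcp_rot": TCP orientation; "contact_force": force on the tool from outside, world axes, zero at the start; "wrist_torque": the same for the moment, N m; "opening": opening from 0.0 (shut) to 1.0 (fully open); "finger_force": force on a finger pad.
Only numpy, scipy, OpenCV 4.12 (cv2) and the standard library are available. Lean on these libraries where they do the work, as an engineer would, in place of code of your own. Each camera call takes 0.05 s, during which the arm holds its last target. There are 200 camera calls.

## Task

Slide the metal plate into the slot of the marking press, raised lip outwards, until it is fully home against the back stop. Only then press the treadle all the way down to its stop, hold it there for about half a second and let it spring back up, leaving the plate home in the slot. Leave the carton, bottle, jar and burner where they stand.

Things in the scene. Friction and masses are not known exactly. Their poses are not given: they have to be found in the camera images.
- plate: Bare aluminium plate lying flat on the table: loose, about 0.3 kg (varies), 160 long (x) x 60 wide (y) x 12 mm thick. Across its -x end stands a lip, full width, 12 mm thick (x -80 to -68 mm), its top 30 mm above the plate's underside; this end stays outside the slot. Origin: centre of the underside; z up.
- press: Fixed blue marking press, white panel and dial in front. Housing 120 deep x 300 wide x 80 mm high. Origin: on the table at the middle of the front face, which faces the robot; x horizontally into the press (feed direction), y left, z up. The slot is in the front at y = +90 mm, the treadle before the front at y = -100 mm.
- slot_home (a point): Where the plate's origin lies when it is fully home, axes parallel to the plate's: in the plane of the press's front face, middle of the slot's width, 12 mm above the table. x = feed direction into the slot, z up. When home, half of the plate (80 mm) still sticks out. The slot is 64 mm wide, from 12 to 30 mm above the table, and ends at a solid stop 80 mm behind the front face.
- rail_end (a point): Middle of the robot-side end of the feed rail, on its top, 12 mm above the table. The rail, 40 mm wide, runs from here 160 mm straight to the slot and is level with the slot's floor; the plate slides on it, overhanging it 10 mm each side. Over the last 41 mm before the slot stand two flared guide walls, 26 mm high above the table, 90 mm apart inside at their outer end and 64 mm at the slot.
- treadle (a joint): Angle of the press's ribbed steel treadle (spring pedal), rad: 0 = up, at rest; 0.26 = down on its stop. It springs back when let go. Pushing down on the treadle_pad point takes about 5 N at first and 12 N at the stop. A black-capped ram on top of the housing sinks with it.
- treadle_pad (a point): Point to push on, on the treadle's top face, on its centre line, 95 mm from the hinge. The treadle is 120 long x 80 wide x 8 mm thick, hinged at the housing 22 mm above the table, 8 mm before the front face, and rises towards the robot at 0.28 rad when up. This point is about 52 mm above the table when up, 28 mm when fully down. Axes turn with the treadle.
- carton: Bystander: loose white cardboard box 120 (x) x 70 (y) x 45 mm high. Origin: centre of its underside.
- bottle: Bystander: loose amber bottle, 52 mm in diameter, 140 mm high, standing in front of the press between the feed rail and the treadle. Origin: centre of its underside.
- jar: Bystander: loose glass jar, 70 mm in diameter, 90 mm high. Origin: centre of its underside.
- burner: Bystander: loose capped glass spirit burner, 80 mm in diameter, 108 mm high. Origin: centre of its underside.
There are look-alikes about, which are no part of the job. Several things have the shape of the plate; the one meant has the colours described above.

How it is judged:
By the outcome, as a careful person would: the job done as asked, in the order asked, and still so for the second after the job is handed in, with the robot touching nothing.
It also fails if it takes over 64 s, if anything falls off the work surface, if the arm or the gripper's body presses on something with over 40 N, if the wrist force passes 120 N, or if a joint passes its speed limit or range.

## Working session

There is one attempt and no reset: what is moved stays moved. The work goes in short steps, Python scripts to look and compute and a shell command to move; the robot and the scene stay as the last step left them, time stands still between calls to the robot, and variables do not carry over. Pictures are saved under pics/ and viewed, at most 10 in all, crops included, and the job is handed in when it is done.

```bash
mkdir -p pics
cat > h.py <<'E'
import numpy as np, cv2
from scipy.spatial.transform import Rotation as R
from plant import ctrl
def grab(n):
    im,d=ctrl.read_camera(n); np.savez(f'{n}.npz',im=im,d=d); return im,d
def pts(n,uv,d=None,z=None):
    c=ctrl.camera_info(n); K=np.array(c['K'],float); k1=c['k1']
    s=cv2.undistortPoints(np.array(uv,float).reshape(-1,1,2),K,np.array([k1,0,0,0.]))[:,0]
    ray=np.c_[s,np.ones(len(s))]
    o=np.array(c['origin']); q=np.array(c['orientation'])
    M=R.from_quat(q).as_matrix() if q.size==4 else q
    w=ray@M.T
    if d is not None: return o+w*np.array(d).reshape(-1,1)
    return o+w*((z-o[2])/w[:,2])[:,None]
E
python3 - <<'E'
from h import *
for n in ('scene','top'):
    im,d=grab(n); cv2.imwrite(f'pics/{n}0.png',im); print(ctrl.camera_info(n))
print(ctrl.get_state())
E
```

```text
{'K': array([[396.95499598,   0.        , 317.200584  ],
       [  0.        , 396.95499598, 207.96366781],
       [  0.        ,   0.        ,   1.        ]]), 'k1': -0.0980170943315062, 'origin': array([1.1158949 , 0.01954686, 1.11667006]), 'orientation': array([ 0.71029273,  0.64306621, -0.18596545, -0.21763948])}
{'K': array([[458.04644898,   0.        , 321.27509969],
       [  0.        , 458.04644898, 199.6091359 ],
       [  0.        ,   0.        ,   1.        ]]), 'k1': -0.0029441770299990996, 'origin': array([0.2006603 , 0.06980641, 1.31238483]), 'orientation': array([ 0.73406757, -0.67097397,  0.07196116, -0.07589687])}
{'time': 0.1, 'qpos': array([ 1.16703688e+00,  2.87098721e-01,  1.57805285e+00, -1.50182507e-06,
        1.27861127e+00, -1.49978115e-01]), 'dq': array([-0.00134622, -0.00142822, -0.00347372, -0.00029731, -0.00240553,
       -0.00051116]), 'joint_efforts': array([ 1.00438971e-03, -4.07296693e+01, -2.93699527e+01, -1.15161429e-04,
        3.46777910e-03,  1.80585198e-05]), 'eef_pos': array([0.16918628, 0.6528275 , 0.23005903]), 'tcp_rot': array([ 1.26550133e-01,  9.91959619e-01, -1.04396895e-03, -2.95914454e-04]), 'contact_force': array([-0.11645151, -0.41909226, -0.34557401]), 'wrist_torque': array([-0.01080234,  0.0126077 , -0.00899891]), 'finger_force': 0.0, 'opening': 1.0022753050159825}
```

View pics/scene0.png

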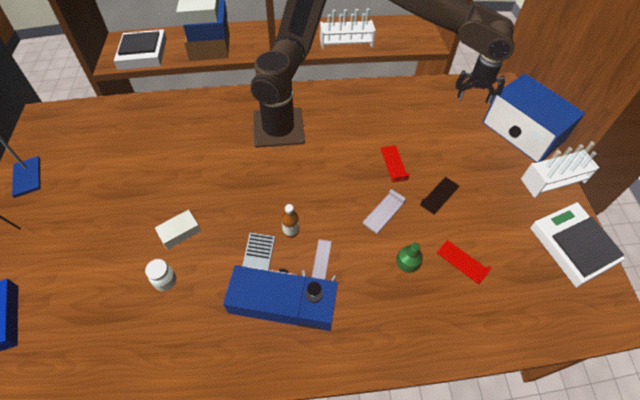

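View pics/top0.png

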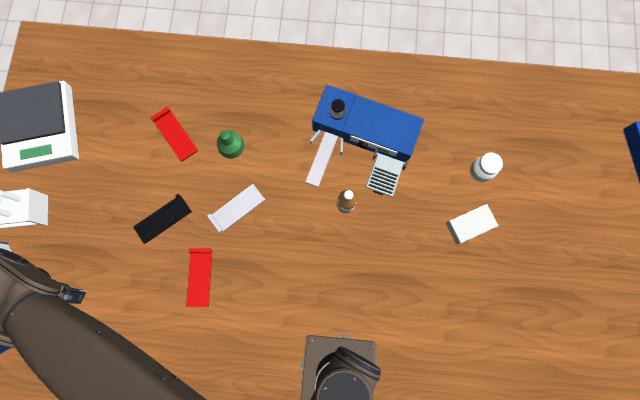

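In the top view, four things are plate-shaped: red at (175,135), red at (200,277), black at (163,218) and bare grey at (237,207). The grey one fits "bare aluminium". The grey strip at (322,160) is the feed rail, joined to the press. I'll confirm the plate in a crop and measure it.

Run:
```python
from h import *
s=np.load('top.npz'); im=s['im'];d=s['d']
crop=np.hstack([cv2.resize(im[175:245,195:280],None,fx=4.5,fy=4.5,interpolation=2),cv2.resize(im[80:200,300:430],None,fx=2.625,fy=2.625,interpolation=2)[:315]])
cv2.imwrite('pics/crop.png',crop)
hsv=cv2.cvtColor(im,cv2.COLOR_BGR2HSV)
print(hsv[207,237],hsv[165,321],hsv[215,216])
m=((hsv[...,1]<60)&(hsv[...,2]>120)).astype(np.uint8)
mb=((abs(hsv[...,0].astype(int)-112)<14)&(hsv[...,1]>130)&(hsv[...,2]>50)).astype(np.uint8)
for nm,mm in (('grey',m),('blue',mb)):
    n,l,st,ce=cv2.connectedComponentsWithStats(mm)
    for i in range(1,n):
        x,y,w,h,a=st[i]
        if a<150 or x<100 or x>520 or y<60 or y>320: continue
        c=max(cv2.findContours((l==i).astype(np.uint8),0,1)[0],key=cv2.contourArea)
        r=cv2.minAreaRect(c); b=cv2.boxPoints(r)
        vs,us=np.where(l==i); P=pts('top',np.c_[us,vs],d[vs,us])
        print(nm,a,np.round(ce[i]),np.round(b).tolist()); print('  zpct',np.percentile(P[:,2],[5,50,95]).round(4),'mean',P.mean(0).round(4))
        for z in (0.012,0.03,.08): print('   z',z,pts('top',b,z=z)[:,:2].round(4).tolist())
```

```text
[124   9 238] [127  10 238] [126  11 233]
grey 765 [321. 159.] [[305.0, 182.0], [325.0, 131.0], [338.0, 136.0], [318.0, 187.0]]
  zpct [0.0062 0.0119 0.0164] mean [0.5977 0.0999 0.0168]
   z 0.012 [[0.525, 0.1427], [0.6881, 0.0969], [0.6752, 0.0564], [0.5128, 0.1031]]
   z 0.03 [[0.5205, 0.1417], [0.6814, 0.0965], [0.6686, 0.0566], [0.5085, 0.1027]]
   z 0.08 [[0.5081, 0.1389], [0.6626, 0.0955], [0.6504, 0.0571], [0.4965, 0.1014]]
grey 776 [386. 172.] [[364.0, 186.0], [376.0, 152.0], [404.0, 162.0], [392.0, 196.0]]
  zpct [0.0258 0.0399 0.0585] mean [ 0.567  -0.0878  0.0426]
   z 0.012 [[0.5275, -0.0318], [0.6359, -0.0606], [0.6127, -0.1452], [0.5052, -0.1151]]
   z 0.03 [[0.523, -0.0304], [0.6298, -0.0588], [0.607, -0.1422], [0.501, -0.1125]]
   z 0.08 [[0.5104, -0.0265], [0.6131, -0.0538], [0.5911, -0.1339], [0.4893, -0.1054]]
grey 566 [488. 165.] [[469.0, 167.0], [489.0, 146.0], [507.0, 164.0], [486.0, 184.0]]
  zpct [0.0479 0.0882 0.0937] mean [ 0.6018 -0.3674  0.0811]
   z 0.012 [[0.6152, -0.3344], [0.6844, -0.394], [0.6346, -0.4464], [0.5665, -0.3868]]
   z 0.03 [[0.6095, -0.32
[... 647 characters left out ...]
0453 0.0497] mean [ 0.4411 -0.34    0.0486]
   z 0.012 [[0.4495, -0.2809], [0.5113, -0.3912], [0.4462, -0.4222], [0.3856, -0.3127]]
   z 0.03 [[0.446, -0.276], [0.507, -0.3848], [0.4428, -0.4154], [0.383, -0.3075]]
   z 0.08 [[0.4365, -0.2625], [0.495, -0.3671], [0.4333, -0.3965], [0.3759, -0.2927]]
blue 4136 [369. 122.] [[309.0, 129.0], [325.0, 84.0], [424.0, 119.0], [408.0, 163.0]]
  zpct [0.0525 0.0798 0.0843] mean [ 0.6982 -0.0251  0.0839]
   z 0.012 [[0.6906, 0.1449], [0.8396, 0.1102], [0.7533, -0.1959], [0.6084, -0.1552]]
   z 0.03 [[0.6838, 0.1439], [0.8308, 0.1096], [0.7456, -0.1923], [0.6028, -0.1521]]
   z 0.08 [[0.665, 0.141], [0.8062, 0.1081], [0.7244, -0.182], [0.5871, -0.1434]]
```

View pics/crop.png

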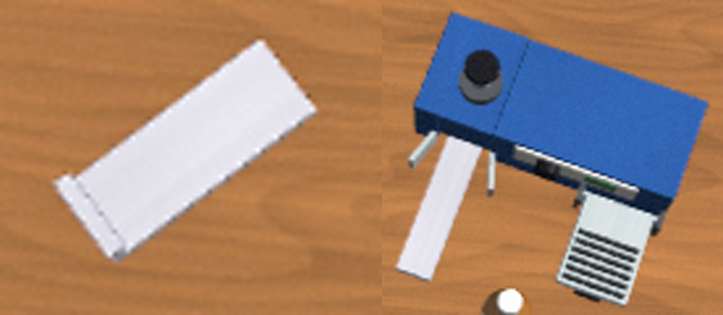

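The crop confirms it: the grey plate has its lip at the lower-left end (around pixel (213,220) in the top view). Its centre is about (0.4305, 0.3316) with heading -44.9°. The rail and press heading is about -15.8°. Next I'll refine the rail and bottle positions and work out the approach.

```bash
cat >> h.py <<'E'
def to(x,y,z,hx,pr=True):
    """delta in tool axes to put TCP at xyz, tool down, tool y along heading hx(deg, plate feed heading)+90 (mod 180)"""
    s=ctrl.get_state(); p=np.array(s['eef_pos']); r=R.from_quat(s['tcp_rot'])
    best=None
    for f in (1,-1):
        a=np.radians(hx); yv=f*np.array([-np.sin(a),np.cos(a),0]); zv=np.array([0,0,-1.]); xv=np.cross(yv,zv)
        rv=(r.inv()*R.from_matrix(np.c_[xv,yv,zv])).as_rotvec()
        if best is None or np.linalg.norm(rv)<np.linalg.norm(best): best=rv
    print('shift cm',(r.inv().apply(np.array([x,y,z])-p)*100).round(2),'rv',best.round(3))
E
python3 - <<'E'
from h import *
s=np.load('top.npz'); im=s['im'];d=s['d']
hsv=cv2.cvtColor(im,cv2.COLOR_BGR2HSV)
# rail, robot-side part only
m=((hsv[...,1]<40)&(hsv[...,2]>200)); m[:, :300]=0; m[:,345:]=0; m[:142]=0; m[190:]=0
vs,us=np.where(m); P=pts('top',np.c_[us,vs],z=.012)[:,:2]
a=np.radians(-15.8); f=np.array([np.cos(a),np.sin(a)]); l=np.array([-f[1],f[0]])
u=P@f; w=P@l
for lo in np.arange(u.min(),u.max(),.02):
    k=(u>=lo)&(u<lo+.02); print(round(lo,3),k.sum(),w[k].min().round(4),w[k].max().round(4),w[k].mean().round(4))
# scene view
s=np.load('scene.npz'); im=s['im'];d=s['d']; hsv=cv2.cvtColor(im,cv2.COLOR_BGR2HSV)
m=((hsv[...,1]<60)&(hsv[...,2]>130)).astype(np.uint8); n,L,st,ce=cv2.connectedComponentsWithStats(m)
for i in range(1,n):
    x,y,ww,h,A=st[i]
    if A>100 and 300<x<410 and 180<y<290:
        c=max(cv2.findContours((L==i).astype(np.uint8),0,1)[0],key=cv2.contourArea); b=cv2.boxPoints(cv2.minAreaRect(c))
        print(A,ce[i].round(),b.round().tolist(),pts('scene',b,z=.012)[:,:2].round(4).tolist())
print('bottle',pts('top',[[348.5,194]],z=.14),pts('scene',[[290,208]],z=.14))
to(.3986,.3634,.10,-44.9)
E
```

```text
0.468 90 0.2399 0.2792 0.2595
0.488 90 0.2398 0.2793 0.2596
0.508 89 0.2397 0.2793 0.2593
0.528 89 0.2402 0.2793 0.2598
0.548 86 0.2401 0.2794 0.2596
0.568 87 0.24 0.2794 0.2596
0.588 83 0.2133 0.2794 0.2536
0.608 14 0.2166 0.2516 0.2307
821 [384. 211.] [[362.0, 222.0], [393.0, 187.0], [407.0, 199.0], [376.0, 234.0]] [[0.4662, 0.2514], [0.3351, 0.3818], [0.39, 0.419], [0.5156, 0.2887]]
510 [321. 259.] [[311.0, 277.0], [318.0, 239.0], [331.0, 241.0], [324.0, 279.0]] [[0.6407, 0.0684], [0.5137, 0.1016], [0.526, 0.1426], [0.6519, 0.1072]]
bottle [[0.47079091 0.01780373 0.14      ]] [[0.4729731  0.02166538 0.14      ]]
shift cm [-29.48 -22.23  13.04] rv [-0.002  0.     0.53 ]
```

```bash
python3 -m crank '[[-29.5,-22.2,8,0,0,0.53],[-29.5,-22.2,13,0,0,0.53],[-29.5,-22.2,13,0,0,0.53],[-29.5,-22.2,13,0,0,0.53],[-29.5,-22.2,13,0,0,0.53],[-29.5,-22.2,13,0,0,0.53],[-29.5,-22.2,13,0,0,0.53],[-29.5,-22.2,13,0,0,0.53],[-29.5,-22.2,13,0,0,0.53],[-29.5,-22.2,13,0,0,0.53]]' 1 60
python3 -c "
from h import *
to(.3986,.3634,.004,-44.9)"
```

```text
time: 1.1
eef_pos: [0.3992, 0.3636, 0.1006]
tcp_rot: [0.383, 0.924, -0.001, -0.001]
contact_force: [0.1, 0.0, -0.3]
opening: 1.0
finger_force: 0.0
shift cm [ 0.02 -0.04  9.66] rv [-0.002 -0.001 -0.002]
```

```bash
python3 -c "
from h import *
to(.3838,.3782,-0.003,-44.9)"
```

```text
shift cm [ 2.12 -0.04 10.36] rv [-0.002 -0.001 -0.002]
```

```bash
python3 -m crank '[[2.1,0,3,0,0,0],[2.1,0,6,0,0,0],[2.1,0,8,0,0,0],[2.1,0,9,0,0,0],[2.1,0,9.5,0,0,0],[2.1,0,10,0,0,0],[2.1,0,10.3,0,0,0],[2.1,0,10.3,0,0,0]]' 1 60
python3 -m crank '[[0,0,0,0,0,0],[0,0,0,0,0,0],[0,0,0,0,0,0],[0,0,0,0,0,0],[0,0,0,0,0,0],[0,0,0,0,0,0],[0,0,0,0,0,0]]' 0 80
```

```text
time: 1.9
eef_pos: [0.3847, 0.3795, -0.0012]
tcp_rot: [0.382, 0.924, 0.0, 0.0]
contact_force: [0.1, -0.0, -0.2]
opening: 1.002
finger_force: 0.0
time: 2.6
eef_pos: [0.3853, 0.3798, -0.0005]
tcp_rot: [0.382, 0.924, 0.001, 0.001]
contact_force: [-0.1, 0.3, 6.1]
opening: 0.684
finger_force: 86.3
```

```bash
python3 -m crank '[[0,0,-1,0,0,0],[0,0,-3,0,0,0],[0,0,-6,0,0,0],[0,0,-9,0,0,0],[0,0,-10,0,0,0],[0,0,-10,0,0,0]]'
python3 - <<'E'
from h import *
im,d=grab('scene'); cv2.imwrite('pics/lift.png',cv2.resize(im[120:280,260:500],None,fx=3,fy=3,interpolation=2))
im,d=grab('top')
s=ctrl.get_state();print(s['eef_pos'],s['contact_force'])
hsv=cv2.cvtColor(im,cv2.COLOR_BGR2HSV)
m=((hsv[...,1]<40)&(hsv[...,2]>190)); m[:,:195]=0; m[:,285:]=0; m[:165]=0; m[250:]=0
n,l,st,ce=cv2.connectedComponentsWithStats(m.astype(np.uint8)); i=1+np.argmax(st[1:,4])
vs,us=np.where((l==i)&(d>0)); P=pts('top',np.c_[us,vs],d[vs,us])
A=np.c_[P[:,:2],np.ones(len(P))]; k=np.ones(len(P),bool)
for _ in range(5):
    c=np.linalg.lstsq(A[k],P[k,2],rcond=None)[0]; k=abs(P[:,2]-A@c)<.005
print(len(P),k.sum(),'plane grad',c, 'z mean',P[k].mean(0), 'slope along plate', c[:2]@[.708,-.706])
r=cv2.minAreaRect(np.c_[us,vs][k].astype(np.float32)); print(pts('top',cv2.boxPoints(r),z=P[k,2].mean())[:,:2].round(4).tolist())
E
```

```text
time: 3.2
eef_pos: [0.3849, 0.3796, 0.0995]
tcp_rot: [0.382, 0.924, 0.001, 0.001]
contact_force: [0.4, -0.2, -3.1]
opening: 0.683
finger_force: 86.4
[0.38319595 0.37846504 0.09664016] [-0.02300872 -0.07655646 -3.48832719]
912 885 plane grad [-0.00571157  0.00303931  0.11132164] z mean [0.44476794 0.31440635 0.10973124] slope along plate -0.006189545387232536
[[0.4241, 0.3802], [0.5071, 0.2934], [0.4629, 0.2531], [0.3811, 0.3398]]
```

View pics/lift.png

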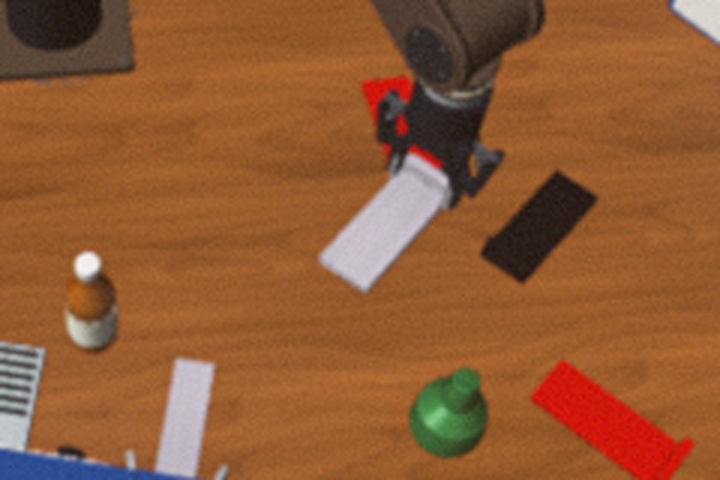

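```bash
python3 -c "
from h import *
to(.4902,.1311,.06,-15.8)"
```

```text
shift cm [-25.05  -9.95   3.67] rv [-0.003 -0.001 -0.508]
```

```bash
python3 -m crank '[[-4,-1.5,0,0,0,-0.13],[-8,-3,0,0,0,-0.26],[-12,-5,0,0,0,-0.39],[-16,-7,0,0,0,-0.508],[-20,-8.5,1,0,0,-0.508],[-23,-9.5,2,0,0,-0.508],[-25,-9.95,3.3,0,0,-0.508],[-25,-9.95,3.6,0,0,-0.508],[-25,-9.95,3.6,0,0,-0.508],[-25,-9.95,3.6,0,0,-0.508]]'
cat > inh.py <<'E'
from h import *
im,d=grab('top'); s=ctrl.get_state(); print(s['eef_pos'],s['tcp_rot'])
hsv=cv2.cvtColor(im,cv2.COLOR_BGR2HSV)
a=np.radians(-15.8); f=np.array([np.cos(a),np.sin(a)]); l=np.array([-f[1],f[0]])
vs,us=np.where((hsv[...,1]<40)&(hsv[...,2]>180)&(d>0)); P=pts('top',np.c_[us,vs],d[vs,us])
zt=s['eef_pos'][2]+.012
k=(abs(P[:,2]-zt)<.01); P3=pts('top',np.c_[us,vs][k],z=zt); u=P3[:,:2]@f; w=P3[:,:2]@l
k=(abs(w-.26)<.06)&(u>.3)&(u<.66); u=u[k];w=w[k]; print('u',u.min(),u.max(),k.sum())
for lo in np.arange(u.min(),u.max(),.012):
    q=(u>=lo)&(u<lo+.012); print(round(lo,3),q.sum(),w[q].min().round(4),w[q].max().round(4),((w[q].min()+w[q].max())/2).round(4),w[q].mean().round(4))
print('tool u,w',s['eef_pos'][:2]@f,s['eef_pos'][:2]@l)
cv2.imwrite('pics/now.png',cv2.resize(im[60:260,250:450],None,fx=3,fy=3,interpolation=2))
E
python3 inh.py
```

```text
time: 4.3
eef_pos: [0.4899, 0.1329, 0.0613]
tcp_rot: [0.137, 0.991, -0.0, -0.001]
contact_force: [-0.1, -0.3, -3.3]
opening: 0.682
finger_force: 86.6
[0.49040017 0.13311827 0.06194625] [ 1.36774352e-01  9.90602059e-01 -5.70282536e-05 -5.78124722e-04]
u 0.5225124774901905 0.5812668488420099 166
0.523 5 0.2508 0.255 0.2529 0.2529
0.535 8 0.2287 0.2592 0.2439 0.2371
0.547 21 0.2275 0.2851 0.2563 0.2445
0.559 60 0.228 0.2872 0.2576 0.2595
0.571 72 0.2275 0.2862 0.2568 0.2574
tool u,w 0.435626396121071 0.2616150732434125
```

View pics/now.png

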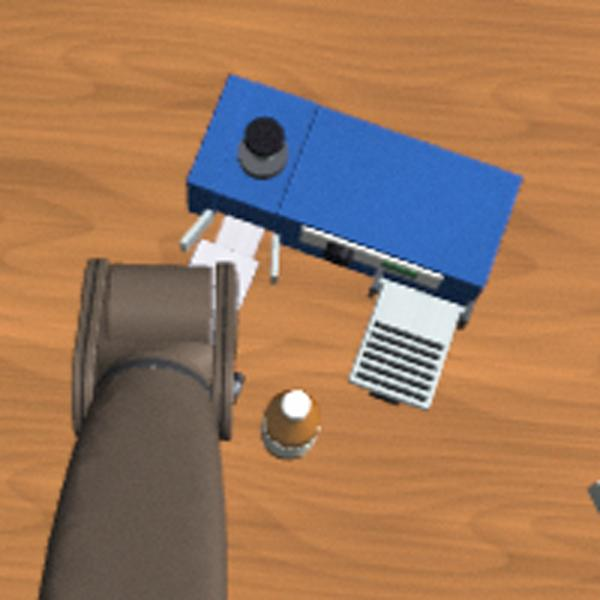

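The arm hides most of the plate in this view. The plate front shows at crop (225,255), in line with the rail, and the bottle at (290,420) is clear of it. I'll measure the heading in the scene view.

```bash
cat > sc.py <<'E'
from h import *
im,d=grab('scene'); s=ctrl.get_state()
hsv=cv2.cvtColor(im,cv2.COLOR_BGR2HSV)
a=np.radians(-15.8); f=np.array([np.cos(a),np.sin(a)]); l=np.array([-f[1],f[0]])
zt=s['eef_pos'][2]+.0125
vs,us=np.where((hsv[...,1]<45)&(hsv[...,2]>150)&(d>0)); P=pts('scene',np.c_[us,vs],d[vs,us])
def prof(P3,k,t):
    u=P3[:,:2]@f; w=P3[:,:2]@l; k=k&(abs(w-.26)<.06)&(u>.3)&(u<.64); u=u[k];w=w[k]; print(t,'u',u.min().round(4),u.max().round(4),k.sum())
    C=[]
    for lo in np.arange(u.min(),u.max(),.015):
        q=(u>=lo)&(u<lo+.015); C.append((lo+.0075,w[q].min(),w[q].max(),w[q].mean()))
    print(np.round(C,4))
uv=np.c_[us,vs]
prof(pts('scene',uv,z=zt),abs(P[:,2]-zt)<.009,'plate')
prof(pts('scene',uv,z=.012),abs(P[:,2]-.012)<.008,'rail')
print('tool u,w',s['eef_pos'][:2]@f,s['eef_pos'][:2]@l,s['eef_pos'][2])
cv2.imwrite('pics/sc.png',cv2.resize(im[140:320,240:440],None,fx=3.3,fy=3.3,interpolation=2))
E
python3 sc.py
```

```text
plate u 0.4308 0.6237 894Traceback (most recent call last):
  File "sc.py", line 14, in <module>
    prof(pts('scene',uv,z=zt),abs(P[:,2]-zt)<.009,'plate')
    ~~~~^^^^^^^^^^^^^^^^^^^^^^^^^^^^^^^^^^^^^^^^^^^^^^^^^^
  File "sc.py", line 11, in prof
    q=(u>=lo)&(u<lo+.015); C.append((lo+.0075,w[q].min(),w[q].max(),w[q].mean()))
                                              ~~~~~~~~^^
    return umr_minimum(a, axis, None, out, keepdims, initial, where)
ValueError: zero-size array to reduction operation minimum which has no identity
```

```bash
sed -i 's/; C.append/\n        if q.sum()>8: C.append/' sc.py; python3 sc.py
```

```text
plate u 0.4233 0.6238 888
[[0.4308 0.235  0.2881 0.2597]
 [0.4458 0.2338 0.2902 0.2623]
 [0.4608 0.2326 0.2912 0.2618]
 [0.4758 0.2321 0.2908 0.2618]
 [0.4908 0.2321 0.2904 0.2614]
 [0.5058 0.2315 0.29   0.2606]
 [0.5208 0.231  0.2896 0.2606]
 [0.5358 0.231  0.2887 0.2599]
 [0.5508 0.2305 0.2892 0.2596]
 [0.5658 0.23   0.2888 0.2589]
 [0.5808 0.23   0.2884 0.2604]]
rail u 0.5564 0.5964 162
[[0.5639 0.2418 0.28   0.2602]
 [0.5789 0.2097 0.2801 0.2603]
 [0.5939 0.2417 0.3023 0.2619]]
tool u,w 0.43612407941522324 0.26180408589103255 0.06258036712884185
```

View pics/sc.png

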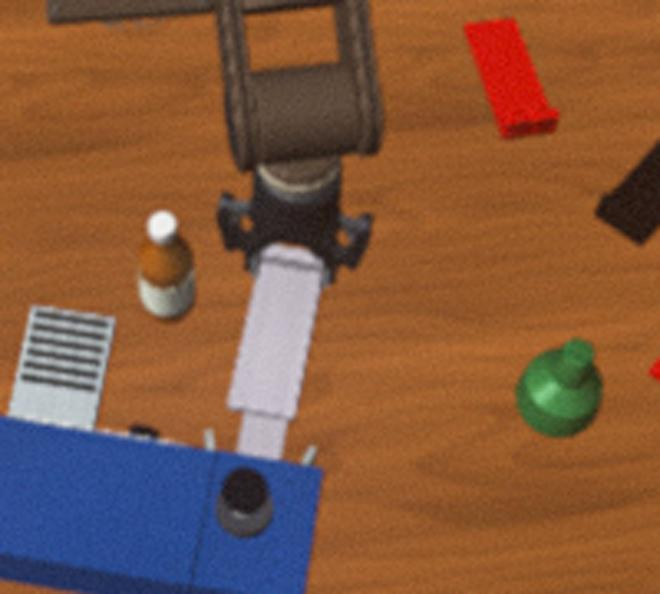

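The scene view shows the plate about 1.4° off and roughly 2 mm to the left of the rail line, with its front at the guide mouth (crop (265,410)). I'll correct both and lower it.

```bash
python3 -c "
from h import *
to(.4827,.1338,.0150,-14.3)"
```

```text
shift cm [ 0.81 -0.16  4.76] rv [ 0.     0.    -0.025]
```

```bash
python3 -m crank '[[0.8,-0.16,0.5,0,0,-0.025],[0.8,-0.16,2,0,0,-0.025],[0.8,-0.16,3.3,0,0,-0.025],[0.8,-0.16,4.2,0,0,-0.025],[0.8,-0.16,4.7,0,0,-0.025],[0.8,-0.16,4.7,0,0,-0.025],[0.8,-0.16,4.7,0,0,-0.025]]'
python3 sc.py; python3 inh.py | head -8
python3 -c "
from h import *
to(.4827+.08*.9622,.1338-.08*.2723,.0150,-14.3)"
```

```text
time: 5.15
eef_pos: [0.4834, 0.1329, 0.0155]
tcp_rot: [0.125, 0.992, 0.0, 0.0]
contact_force: [0.6, 0.4, -3.0]
opening: 0.681
finger_force: 86.6
plate u 0.4245 0.6034 849
[[0.432  0.2324 0.2878 0.2599]
 [0.447  0.2305 0.2894 0.2599]
 [0.462  0.2311 0.2889 0.2598]
 [0.477  0.2311 0.2894 0.26  ]
 [0.492  0.2312 0.2895 0.2607]
 [0.507  0.2318 0.2896 0.2612]
 [0.522  0.2312 0.2887 0.2598]
 [0.537  0.2312 0.2897 0.2603]
 [0.552  0.2312 0.2893 0.2603]
 [0.567  0.2312 0.2894 0.2601]
 [0.582  0.2136 0.284  0.2556]
 [0.597  0.2143 0.308  0.255 ]]
rail u 0.5047 0.5964 111
[[0.5722 0.2316 0.287  0.2608]
 [0.5872 0.2417 0.2807 0.2611]
 [0.6022 0.2423 0.2788 0.2627]]
tool u,w 0.4292039248725711 0.2596116514057952 0.015811533163093555
[0.48373721 0.13294394 0.01593215] [1.25081755e-01 9.92146215e-01 1.28002686e-04 6.53406419e-04]
u 0.5324799750934641 0.6254869363365579 241
0.532 11 0.2289 0.2867 0.2578 0.2458
0.544 52 0.2288 0.2889 0.2589 0.2636
0.556 79 0.2293 0.289 0.2591 0.2591
0.568 44 0.2315 0.2884 0.2599 0.2599
0.58 9 0.2101 0.31 0.26 0.2648
0.592 16 0.2122 0.3067 0.2594 0.2592
shift cm [-7.88 -0.14  0.1 ] rv [ 0.     0.001 -0.001]
```

```bash
python3 -m crank '[[-0.6,-0.015,0,0,0,0],[-1.2,-0.03,0,0,0,0],[-1.8,-0.045,0,0,0,0],[-2.4,-0.06,0,0,0,0],[-3,-0.075,0,0,0,0],[-3.6,-0.09,0,0,0,0],[-4.2,-0.105,0,0,0,0],[-4.8,-0.12,0,0,0,0],[-5.4,-0.135,0,0,0,0],[-6,-0.15,0,0,0,0]]'
python3 sc.py|head -13
```

```text
time: 6.25
eef_pos: [0.5412, 0.1164, 0.0153]
tcp_rot: [0.125, 0.992, -0.0, -0.0]
contact_force: [-0.1, -0.1, -3.7]
opening: 0.684
finger_force: 86.6
plate u 0.485 0.6038 699
[[0.4925 0.2311 0.2875 0.2594]
 [0.5075 0.2318 0.2891 0.2607]
 [0.5225 0.2312 0.2887 0.2595]
 [0.5375 0.2312 0.2892 0.2606]
 [0.5525 0.2306 0.2893 0.2601]
 [0.5675 0.2306 0.2894 0.2601]
 [0.5825 0.2306 0.289  0.2601]
 [0.5975 0.2142 0.308  0.259 ]]
rail u 0.5841 0.5841 1
[]
tool u,w 0.49031886778427625 0.2594600867703597 0.015625389674117682
```

```bash
python3 -m crank '[[-0.6,-0.015,0,0,0,0],[-1.2,-0.03,0,0,0,0],[-1.8,-0.045,0,0,0,0],[-2.4,-0.06,0,0,0,0],[-3,-0.075,0,0,0,0],[-3.6,-0.09,0,0,0,0],[-4.2,-0.105,0,0,0,0],[-4.8,-0.12,0,0,0,0],[-5.4,-0.135,0,0,0,0],[-6,-0.15,0,0,0,0]]'
```

```text
time: 7.3
eef_pos: [0.599, 0.1001, 0.0153]
tcp_rot: [0.125, 0.992, -0.0, -0.0]
contact_force: [-0.5, -0.2, -2.9]
opening: 0.683
finger_force: 86.6
```

```bash
python3 -m crank '[[-0.2,0,0.1,0,0,0],[-0.4,-0.01,0.2,0,0,0],[-0.6,-0.015,0.25,0,0,0],[-0.8,-0.02,0.25,0,0,0],[-0.9,-0.02,0.25,0,0,0]]'
python3 -m crank '[[-0.1,0,0,0,0,0],[-0.1,0,0,0,0,0]]'
```

```text
time: 7.8
eef_pos: [0.6073, 0.0978, 0.0128]
tcp_rot: [0.125, 0.992, -0.0, -0.0]
contact_force: [0.7, 0.6, -2.4]
opening: 0.681
finger_force: 86.6
time: 8.0
eef_pos: [0.6083, 0.0976, 0.0129]
tcp_rot: [0.125, 0.992, 0.0, 0.0]
contact_force: [1.7, -0.5, -2.9]
opening: 0.684
finger_force: 86.6
```

```bash
python3 -m crank '[[-0.1,0,0,0,0,0],[-0.2,0,0,0,0,0]]'
```

```text
time: 8.2
eef_pos: [0.6101, 0.097, 0.0128]
tcp_rot: [0.125, 0.992, 0.0, -0.0]
contact_force: [-0.1, 0.3, -3.3]
opening: 0.683
finger_force: 86.6
```

```bash
python3 -m crank '[[-0.1,0,0,0,0,0],[-0.2,0,0,0,0,0]]'
```

```text
time: 8.4
eef_pos: [0.6106, 0.0968, 0.0123]
tcp_rot: [0.125, 0.992, -0.0, -0.002]
contact_force: [-6.3, 1.8, -0.7]
opening: 0.684
finger_force: 86.5
```

```bash
python3 -m crank '[[-0.1,0,0,0,0,0],[-0.2,0,0,0,0,0]]'
```

```text
time: 8.6
eef_pos: [0.6105, 0.0968, 0.0117]
tcp_rot: [0.125, 0.992, -0.0, -0.005]
contact_force: [-10.5, 2.5, 2.2]
opening: 0.684
finger_force: 86.5
```

```bash
python3 -m crank '[[-0.05,0,0,0,0,0],[-0.1,0,0,0,0,0]]'
```

```text
time: 8.8
eef_pos: [0.6105, 0.0968, 0.0115]
tcp_rot: [0.125, 0.992, -0.0, -0.006]
contact_force: [-12.8, 2.5, 4.2]
opening: 0.685
finger_force: 86.6
```

```bash
python3 -m crank '[[0.1,0,0,0,0,0],[0.4,0,0,0,0,0],[0.4,0,0,0,0,0],[0.4,0,0,0,0,0],[0.4,0,0,0,0,0],[0.4,0,-2,0,0,0],[0.4,0,-5,0,0,0],[0.4,0,-8,0,0,0],[0.4,0,-10,0,0,0],[0.4,0,-10,0,0,0]]' 1
python3 sc.py
python3 -c "
from h import *
u,w=.627-.08-.04,.2598
to(u*.9622+w*.2723,-u*.2723+w*.9622,.024,-15.8)"
```

```text
time: 9.8
eef_pos: [0.614, 0.0967, 0.1172]
tcp_rot: [0.125, 0.992, 0.0, 0.004]
contact_force: [0.7, 1.0, 0.8]
opening: 1.001
finger_force: 0.0
shift cm [5.64 0.12 9.04] rv [0.001 0.004 0.025]Traceback (most recent call last):
  File "sc.py", line 15, in <module>
    prof(pts('scene',uv,z=zt),abs(P[:,2]-zt)<.009,'plate')
    ~~~~^^^^^^^^^^^^^^^^^^^^^^^^^^^^^^^^^^^^^^^^^^^^^^^^^^
  File "sc.py", line 8, in prof
    u=P3[:,:2]@f; w=P3[:,:2]@l; k=k&(abs(w-.26)<.06)&(u>.3)&(u<.64); u=u[k];w=w[k]; print(t,'u',u.min().round(4),u.max().round(4),k.sum())
                                                                                                ~~~~~^^
    return umr_minimum(a, axis, None, out, keepdims, initial, where)
ValueError: zero-size array to reduction operation minimum which has no identity
```

View pics/sc.png

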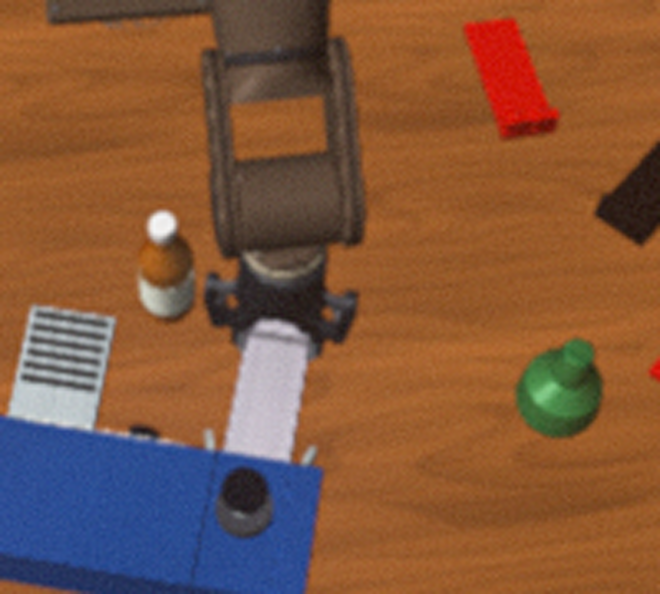

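That picture was saved before the lift, because the script stopped before writing a new one. Next I'll shut the fingers behind the lip and push to confirm the plate is home.

```bash
python3 -m crank '[[3,0.1,0,0,0,0.025],[5.6,0.1,0,0,0,0.025],[5.6,0.1,3,0,0,0.025],[5.6,0.1,6,0,0,0.025],[5.6,0.1,8.5,0,0,0.025],[5.6,0.1,9,0,0,0.025],[5.6,0.1,9,0,0,0.025]]' 0 40
python3 -m crank '[[-0.5,0,0,0,0,0],[-1,0,0,0,0,0],[-1.5,0,0,0,0,0],[-2,0,0,0,0,0],[-2.4,0,0,0,0,0],[-2.6,0,0,0,0,0],[-2.6,0,0,0,0,0]]'
python3 - <<'E'
from h import *
print(ctrl.get_state()['eef_pos']@[.9622,-.2723,0])
E
```

```text
time: 10.55
eef_pos: [0.5554, 0.1116, 0.0206]
tcp_rot: [0.138, 0.99, -0.0, -0.002]
contact_force: [-0.3, -0.5, -0.2]
opening: -0.001
finger_force: 0.0
time: 11.25
eef_pos: [0.5825, 0.1045, 0.0229]
tcp_rot: [0.138, 0.99, 0.0, 0.0]
contact_force: [-0.3, 0.2, 0.0]
opening: 0.0
finger_force: 0.0
0.5319943125573711
```

```bash
python3 -m crank '[[-0.15,0,0,0,0,0],[-0.3,0,0,0,0,0],[-0.3,0,0,0,0,0]]'
```

```text
time: 11.55
eef_pos: [0.5851, 0.1038, 0.0228]
tcp_rot: [0.137, 0.991, -0.0, 0.0]
contact_force: [-0.8, -0.4, 0.4]
opening: 0.002
finger_force: 0.0
```

```bash
python3 -m crank '[[-0.1,0,0,0,0,0],[-0.2,0,0,0,0,0],[-0.2,0,0,0,0,0]]'
```

```text
time: 11.85
eef_pos: [0.5859, 0.1035, 0.0227]
tcp_rot: [0.137, 0.991, -0.0, -0.001]
contact_force: [-3.6, 1.8, 3.2]
opening: 0.001
finger_force: 2.0
```

```bash
python3 -m crank '[[-0.1,0,0,0,0,0],[-0.2,0,0,0,0,0],[-0.2,0,0,0,0,0]]'
```

```text
time: 12.15
eef_pos: [0.586, 0.1035, 0.0227]
tcp_rot: [0.137, 0.991, -0.0, -0.004]
contact_force: [-8.9, 2.2, 7.6]
opening: -0.0
finger_force: 5.0
```

```bash
python3 -m crank '[[-0.2,0,0,0,0,0],[-0.4,0,0,0,0,0],[-0.4,0,0,0,0,0]]'; python3 -m crank '[[2,0,0,0,0,0],[5,0,-1,0,0,0],[5,0,-6,0,0,0],[5,0,-11,0,0,0],[5,0,-16,0,0,0],[5,0,-19,0,0,0],[5,0,-19,0,0,0],[5,0,-19,0,0,0]]'
cat > chk.py <<'E'
from h import *
a=np.radians(-15.8); f=np.array([np.cos(a),np.sin(a)]); l=np.array([-f[1],f[0]])
for n in ('top','scene'):
    im,d=grab(n); hsv=cv2.cvtColor(im,cv2.COLOR_BGR2HSV)
    vs,us=np.where((hsv[...,1]<45)&(hsv[...,2]>150)&(d>0)); uv=np.c_[us,vs]; P=pts(n,uv,d[vs,us]); u=P[:,:2]@f; w=P[:,:2]@l
    k=(abs(w-.26)<.045)&(u>.5)&(u<.62)&(P[:,2]<.05)&(P[:,2]>.03)
    Q=pts(n,uv[k],z=.042)[:,:2]; print(n,'lip u',Q.dot(f).min(),Q.dot(f).max(),'w',Q.dot(l).min(),Q.dot(l).max(),k.sum())
    k=(abs(w-.26)<.045)&(u>.56)&(u<.585)&(P[:,2]<.04); Q=pts(n,uv[k],z=.024)[:,:2]; print('  plate w',Q.dot(l).min(),Q.dot(l).max(),'z',np.median(P[k,2]))
    k=(abs(w-.07)<.06)&(u>.47)&(u<.6)&(P[:,2]>.02)&(P[:,2]<.08); print('  treadle w pct',np.percentile(w[k],[1,50,99]).round(4),'u pct',np.percentile(u[k],[0.5,99]).round(4),'z pct',np.percentile(P[k,2],[1,99]).round(4),k.sum())
    cv2.imwrite(f'pics/c_{n}.png',cv2.resize(im[90:220,280:440] if n=='top' else im[190:340,200:400],None,fx=3.5,fy=3.5,interpolation=2))
E
python3 chk.py
```

```text
time: 12.45
eef_pos: [0.5859, 0.1035, 0.022]
tcp_rot: [0.137, 0.99, -0.0, -0.01]
contact_force: [-19.1, 4.9, 13.7]
opening: -0.002
finger_force: 9.8
time: 13.25
eef_pos: [0.5452, 0.1151, 0.2137]
tcp_rot: [0.137, 0.991, 0.0, 0.001]
contact_force: [0.6, -0.7, -0.3]
opening: -0.001
finger_force: 0.0
top lip u 0.5918524034227608 0.6147643101887069 w 0.2149741912355279 0.22349707121283446 2Traceback (most recent call last):
  File "chk.py", line 8, in <module>
    k=(abs(w-.26)<.045)&(u>.56)&(u<.585)&(P[:,2]<.04); Q=pts(n,uv[k],z=.024)[:,:2]; print('  plate w',Q.dot(l).min(),Q.dot(l).max(),'z',np.median(P[k,2]))
                                                         ~~~^^^^^^^^^^^^^^^^
  File "h.py", line 8, in pts
    s=cv2.undistortPoints(np.array(uv,float).reshape(-1,1,2),K,np.array([k1,0,0,0.]))[:,0]
      ~~~~~~~~~~~~~~~~~~~^^^^^^^^^^^^^^^^^^^^^^^^^^^^^^^^^^^^^^^^^^^^^^^^^^^^^^^^^^^^
cv2.error: OpenCV(4.12.0) /io/opencv/modules/calib3d/src/undistort.dispatch.cpp:347: error: (-215:Assertion failed) CV_IS_MAT(_src) && CV_IS_MAT(_dst) && (_src->rows == 1 || _src->cols == 1) && (_dst->rows == 1 || _dst->cols == 1) && _src->cols + _src->rows - 1 == _dst->rows + _dst->cols - 1 && (CV_MAT_TYPE(_src->type) == CV_32FC2 || CV_MAT_TYPE(_src->type) == CV_64FC2) && (CV_MAT_TYPE(_dst->type) == CV_32FC2 || CV_MAT_TYPE(_dst->type) == CV_64FC2) in function 'cvUndistortPointsInternal'
```

```bash
sed -i "s/('top','scene')/('scene',)/" chk.py; python3 chk.py
```

```text
scene lip u 0.5460766792356283 0.5612610673974725 w 0.23116789134703827 0.28973382189019165 88
  plate w 0.23029956737755267 0.30451936000412316 z 0.024367419451262196
  treadle w pct [0.0313 0.0699 0.1089] u pct [0.5062 0.5998] z pct [0.0295 0.0589] 486
```

View pics/c_scene.png

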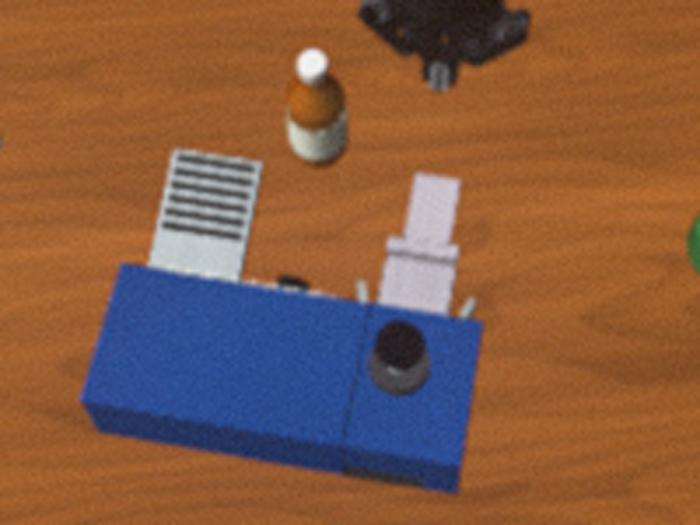

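The scene view shows the plate home: the lip at crop (422,250) is 80 mm out (u 0.546–0.561), parallel with the guides. The fingers are clear, the bottle is untouched and the treadle at (205,210) is up. Now the treadle.

```bash
python3 -c "
from h import *
u,w=.527,.068
to(u*.9622+w*.2723,-u*.2723+w*.9622,.065,-15.8)"
```

```text
shift cm [ -3.55 -19.07  14.6 ] rv [-0.001 -0.002 -0.   ]
```

```bash
python3 -m crank '[[-3.5,-5,0,0,0,0],[-3.5,-10,0,0,0,0],[-3.5,-15,0,0,0,0],[-3.5,-19.1,0,0,0,0],[-3.5,-19.1,0,0,0,0],[-3.5,-19.1,5,0,0,0],[-3.5,-19.1,10,0,0,0],[-3.5,-19.1,14,0,0,0],[-3.5,-19.1,14.5,0,0,0],[-3.5,-19.1,14.5,0,0,0]]'
python3 -c "
from h import *
u,w=.527,.068
to(u*.9622+w*.2723,-u*.2723+w*.9622,.028,-15.8)"
```

```text
time: 14.35
eef_pos: [0.5249, -0.0772, 0.0658]
tcp_rot: [0.137, 0.991, 0.001, -0.002]
contact_force: [0.4, -0.4, 0.8]
opening: 0.001
finger_force: 0.0
shift cm [-0.11 -0.06  3.78] rv [ 0.    -0.005  0.   ]
```

```bash
python3 -m crank '[[0,0,0.6,0,0,0],[0,0,1.2,0,0,0],[0,0,1.8,0,0,0],[0,0,2.4,0,0,0],[0,0,3,0,0,0],[0,0,3.4,0,0,0],[0,0,3.4,0,0,0]]'
python3 -m crank '[[0,0,0.3,0,0,0],[0,0,0.5,0,0,0]]'
```

```text
time: 15.05
eef_pos: [0.5258, -0.0779, 0.0348]
tcp_rot: [0.137, 0.991, 0.0, -0.001]
contact_force: [-5.5, 0.7, 9.0]
opening: 0.004
finger_force: 4.4
time: 15.25
eef_pos: [0.5259, -0.0779, 0.0303]
tcp_rot: [0.137, 0.991, 0.0, -0.001]
contact_force: [-6.8, 2.0, 10.8]
opening: 0.004
finger_force: 5.0
```

```bash
python3 -m crank '[[0,0,0.2,0,0,0],[0,0,0.3,0,0,0]]'
```

```text
time: 15.45
eef_pos: [0.5257, -0.0779, 0.0277]
tcp_rot: [0.137, 0.991, 0.0, -0.002]
contact_force: [-8.7, 2.2, 16.5]
opening: 0.002
finger_force: 8.5
```

```bash
python3 -m crank '[[0,0,0.2,0,0,0],[0,0,0.2,0,0,0],[0,0,0.2,0,0,0],[0,0,0.2,0,0,0]]'
```

```text
time: 15.85
eef_pos: [0.5257, -0.0779, 0.0275]
tcp_rot: [0.137, 0.991, 0.0, -0.002]
contact_force: [-11.9, 3.1, 23.0]
opening: -0.001
finger_force: 11.6
```

The height stayed the same while the force rose from 16 to 23 N, so the treadle is on its stop. I'll hold one more row, then let it rise.

```bash
python3 -m crank '[[0,0,0,0,0,0],[0,0,-1,0,0,0],[0,0,-2,0,0,0],[0,0,-3,0,0,0],[0,0,-4,0,0,0],[0,0,-7,0,0,0],[0,0,-11,0,0,0],[0,0,-15,0,0,0],[0,0,-18,0,0,0],[0,0,-18,0,0,0]]'; python3 chk.py
```

```text
time: 16.85
eef_pos: [0.5285, -0.0788, 0.2092]
tcp_rot: [0.137, 0.991, -0.001, 0.004]
contact_force: [2.1, 0.1, -0.2]
opening: 0.0
finger_force: 0.0
scene lip u 0.5460766792356283 0.5644403339831932 w 0.23116789134703827 0.28973382189019165 89
  plate w 0.23085589233262516 0.3025659142159739 z 0.024123925550692205
  treadle w pct [0.0313 0.0702 0.1089] u pct [0.5065 0.5994] z pct [0.0289 0.0599] 485
```

View pics/c_scene.png

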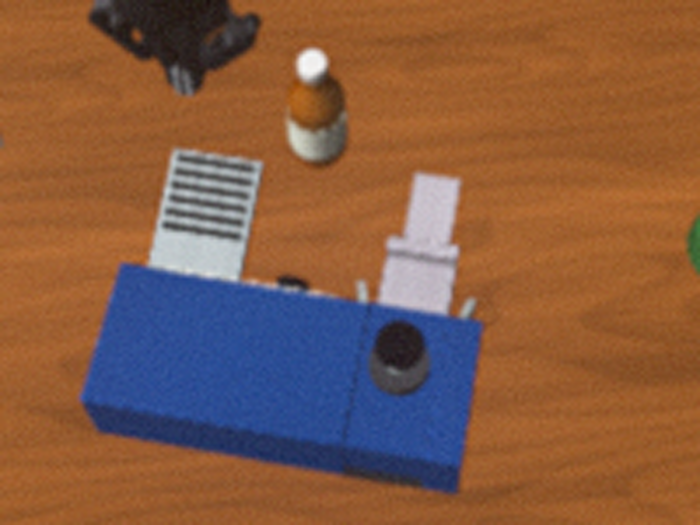

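The plate is still home (lip at crop (422,250)), the treadle is back up (205,210), the bottle hasn't moved (318,110) and the arm is clear.

```bash
python3 -c "
from plant import ctrl
print(ctrl.sign_off())"
```

```text
the job is handed in; nothing more can be done
None
```

The job is handed in at about 17 s of the 64 s allowed: the plate is home in the slot with its lip outwards, the treadle was pressed to its stop, held about half a second and is back up, and I moved none of the carton, bottle, jar or burner.

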